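# Centre the brass punch on the bench block

### The arm

A 6-joint arm with a two-finger parallel gripper is mounted at the origin on the work surface. World frame = base frame: x ahead of the robot, y to its left, z up, the work surface at z = 0. Lengths are in m, angles in rad, forces in N, time in s.
With the tool pointing down it reaches from about 0.35 to 0.8 m from the base axis. Payload 7.3 kg.
Tool frame: the origin (TCP) lies between the finger pads; the fingertips stand 25 mm ahead of it and the grasp point (between the pads) lies 6 mm ahead of it (r.tip_extent is the distance from the TCP to the fingertips, in m); z points along the fingers, y is the line along which they close (so a half turn about z gives the same grasp; the last joint's range is limited). The gripper opens to 85 mm and grips with 20 to 120 N. Pads are 22 mm wide; open, the fingers measure 114 mm over their backs; the gripper's body (76 mm by 85 mm) begins 54 mm behind the grasp point. The pads swing forward as they close: fully open they stand 13 mm farther back than shut.
Start: joints at [-1.275, 0.342, 1.524, -0, 1.275, -0.146], TCP at [0.224, -0.475, 0.256] pointing down, gripper open.
Joint ranges: [-2.53, 2.53], [-0.77, 2.02], [0.04, 2.7], [-1, 4.14], [0.28, 2.66], [-3.11, 3.11]. Speed limits (rad/s): [2.57, 2.57, 3.14, 3.14, 3.14, 3.14].

### API

Orientations are given as a unit quaternion [x, y, z, w].
In Python, from workcell import r, command_gripper, optics gives the robot as it stands. The module is installed in compiled form; this text tells all that it offers. Calls block until the motion is done:
- r.reach(position, orientation): joint-space move of the TCP to a pose.
- r.move_straight(position, orientation=None, speed=0.15, max_force=None): straight line of the TCP; orientation=None keeps the orientation; speed is the mean speed in m/s. With max_force (N) it stops when the force on the tool has changed by that much, and returns True; else False.
- r.movej(angles): joint-space move.
- command_gripper(opening, force=None): finger opening in m; force is the grip in N (None keeps the last); returns when the fingers have stopped.
- r.hold(seconds).
- r.solve_ik(position, orientation): joint angles nearest the present ones, or None.
- r.read_state(): the state.
- optics.get_image(name): name is "scene" or "top" or "wrist"; returns (picture, depth): 384x512x3 uint8, red, green, blue; 384x512 float32, m along the optical axis (not along the pixel's ray), 0 where there is no reading.
- optics.camera_model(name): a dict with "K" (3x3 intrinsics, pixels), "R" (3x3) and "t" (3): a world point X has camera coordinates R X + t; the wrist camera has in their place "tool_from_camera" (4x4, takes a point from camera to tool coordinates, whose origin is the TCP and whose axes are the flange's). Camera axes: x right, y down, z forward; pixel columns grow to the right and rows downward; lengths in m; the calibration is good to about 2 mm. A picture is of the moment at which its call begins: read the wrist's pose just before it. camera_model takes no time and is no camera call.
A pose or a line that the arm cannot do raises r.PlanningError and nothing moves.
- r.finish_job(): hands the job in; it is judged then, once.
The state is a dict: "time_s": time; "joint_positions": joint angles; "dq": joint speeds; "tau": joint torques, N m; "eef_pos": TCP position; "eef_rot": TCP orientation; "contact_force": force on the tool from outside, world axes, zero at the start; "torque": the same for the moment, N m; "grip_width": finger opening in m; "grip_force": force on a finger pad.
Only numpy, scipy, OpenCV 4.12 (cv2) and the standard library are available. Lean on these libraries where they do the work, as an engineer would, in place of code of your own. Each camera call takes 0.05 s, during which the arm holds its last target. There are 200 camera calls.

### The job

The top-heavy brass punch stands off-centre on the round bench block: with light fingertip taps or pushes, nudge it to the middle until its whole foot is inside the yellow ring, ready to be struck. Leave it standing there, untouched; never pinch it, lift it, flick it or knock it over, and do not disturb the other things on the bench.

Things in the scene. Friction and masses are not known exactly. Their poses are not given: they have to be found in the camera images.
- punch: loose top-heavy pawn-shaped brass punch on the block, 0.24 kg, 58 mm tall: round foot 34 mm across, 12 mm high; shank 18 mm across; head 26 mm across, 40 to 58 mm above the underside. Origin: centre of its underside, z up along it; round, so yaw is free. Slides if pushed on the foot (1 to 3 N), rocks or topples if pushed higher
- block_top (a point): the centre of the top face of the round dark-steel bench block (96 mm in diameter, 35 mm high, fixed to the work surface, rounded edge 1.5 mm). A thin yellow ring, 46 mm inner and 50 mm outer diameter, and a small yellow centre dot are painted flat on the top face around this point; they have no height
- hammer: tack hammer with a wooden handle, 260 mm long, lying roughly along world y on the far left (+x, +y) of the block; origin under its middle, handle towards its own -x. Leave alone
- fusebox: red plastic fuse box, 120 x 85 x 53 mm, lying on the work surface on the right (-y); origin at the centre of its underside. Leave alone
- bowl: white ceramic bowl of washers, 110 mm across the rim, 45 mm high, on the right (-y); origin at the centre of its underside; the washers stay in it. Leave alone
- wrench1: chrome combination wrench, shortest of the row of three on the left (+y), 150 mm long, lying flat roughly along world y; origin under its middle. Leave alone
- wrench2: chrome combination wrench, middle-sized of the row of three on the left (+y), 170 mm long, lying flat roughly along world y; origin under its middle. Leave alone
- wrench3: chrome combination wrench, longest of the row of three on the left (+y), 190 mm long, lying flat roughly along world y; origin under its middle. Leave alone
Things that resemble listed ones, but are neither listed nor needed, are in the scene too. Of the things shaped like the punch, the brass one is meant.

How it is judged:
By the outcome, as a careful person would: the job done as asked, in the order asked, and still so for the second after the job is handed in, with the robot touching nothing.
It also fails if it takes over 51 s, if anything falls off the work surface, if the arm or the gripper's body presses on something with over 40 N, if the wrist force passes 120 N, or if a joint passes its speed limit or range.

## Working session

There is one attempt and no reset: what is moved stays moved. The work goes in short steps, each a Python script; the robot and the scene stay as the last script left them, time stands still between calls to the robot, and variables do not carry over. Pictures are saved under pics/ and viewed, at most 10 in all, crops included, and the job is handed in when it is done.

```bash
mkdir -p pics
python3 - <<'E'
from workcell import r, optics
import cv2, numpy as np
for n in ("scene","top"):
    p,d=optics.get_image(n); cv2.imwrite(f"pics/{n}.png",p[:,:,::-1]); np.savez(f"{n}.npz",p=p,d=d)
    print(n,{k:np.round(v,4).tolist() for k,v in optics.camera_model(n).items()})
print(optics.camera_model("wrist")); print(r.read_state()["time_s"], r.read_state()["eef_rot"], r.tip_extent)
a=cv2.imread("pics/scene.png");b=cv2.imread("pics/top.png")
cv2.imwrite("pics/both.png",cv2.resize(np.vstack([a,b]),None,fx=.78,fy=.78))
E
```

```text
scene {'K': [[362.586, 0.0, 253.2094], [0.0, 362.586, 191.8318], [0.0, 0.0, 1.0]], 'R': [[0.4994, 0.8664, 0.0026], [0.6515, -0.3736, -0.6603], [-0.5711, 0.3314, -0.751]], 't': [-0.2893, -0.3266, 1.1925]}
top {'K': [[366.519, 0.0, 255.6063], [0.0, 366.519, 191.5761], [0.0, 0.0, 1.0]], 'R': [[0.0173, -0.9997, 0.0168], [-0.987, -0.0197, -0.1598], [0.1601, -0.0138, -0.987]], 't': [-0.0285, 0.5718, 0.982]}
{'K': array([[328.24744387,   0.        , 260.60485889],
       [  0.        , 328.24744387, 192.1076987 ],
       [  0.        ,   0.        ,   1.        ]]), 'tool_from_camera': array([[-5.13422009e-04, -9.50578538e-01, -3.10483783e-01,
         7.82747542e-02],
       [ 9.99999866e-01, -5.06456464e-04, -1.03049811e-04,
         2.44917322e-04],
       [-5.92895799e-05, -3.10483794e-01,  9.50578671e-01,
        -1.18151551e-01],
       [ 0.00000000e+00,  0.00000000e+00,  0.00000000e+00,
         1.00000000e+00]])}
0.1 [ 9.75700408e-01  2.19107811e-01 -4.39510360e-05 -6.92225564e-04] 0.025
```

View pics/both.png

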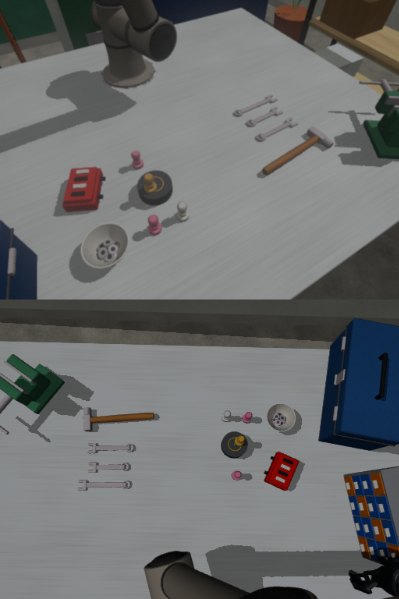

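The block is at about top-image pixel (301,186), with the brass punch on its far-right part. Pink and white decoys stand around it, the fuse box is near-right and the bowl is far-right. Next I locate the block and take a closer look with the wrist camera.

```bash
cat > h.py <<'E'
from workcell import r, optics, command_gripper
import cv2, numpy as np
from scipy.spatial.transform import Rotation as Ro
def down(yaw): # tool x axis at yaw, pointing down
    x=np.array([np.cos(yaw),np.sin(yaw),0]); z=np.array([0,0,-1.]); return Ro.from_matrix(np.c_[x,np.cross(z,x),z]).as_quat()
def cam(n,s=None):
    m=optics.camera_model(n)
    if n!="wrist": return m["K"],m["R"].T,-m["R"].T@m["t"]
    T=m["tool_from_camera"]; W=Ro.from_quat(s["eef_rot"]).as_matrix()
    return m["K"],W@T[:3,:3],W@T[:3,3]+s["eef_pos"]
def onplane(c,uv,z):
    K,R,t=c; d=R@np.linalg.solve(K,[*uv,1]); return t+d*(z-t[2])/d[2]
def project(c,X):
    K,R,t=c; q=(np.atleast_2d(X)-t)@R@K.T; return q[:,:2]/q[:,2:]
E
python3 - <<'E'
from h import *
c=cam("top")
for n,uv,z in [("block",(301,186),.035),("pinknear",(303,225),.01),("pinkfar",(318,151),.01),("white",(291,149),.01),("fuse",(361,219),.05),("bowl",(361,152),.04)]: print(n,onplane(c,uv,z).round(3))
b=onplane(c,(301,186),.035)
for yaw in (0,np.pi,np.pi/2,-np.pi/2,np.arctan2(b[1],b[0]),np.arctan2(-b[1],-b[0])):
    for off in (.09,):
        p=b+[-off*np.cos(yaw),-off*np.sin(yaw),.2]; print(round(yaw,2),r.solve_ik(p,down(yaw)))
p,d=np.load("top.npz")["p"],0
cv2.imwrite("pics/c.png",cv2.resize(p[120:250,250:400,::-1],None,fx=5,fy=4.6,interpolation=2)[:600])
E
```

```text
block [ 0.593 -0.147  0.035]
pinknear [ 0.484 -0.156  0.01 ]
pinkfar [ 0.704 -0.201  0.01 ]
white [ 0.708 -0.121  0.01 ]
fuse [ 0.5   -0.312  0.05 ]
bowl [ 0.695 -0.32   0.04 ]
0 [-4.30939905e-01  3.57966930e-01  1.56185411e+00 -4.44089210e-16
  1.22177162e+00  1.13985642e+00]
3.14 [-3.21750661e-01  6.90452571e-01  9.95096739e-01 -4.44089210e-16
  1.45604334e+00 -1.89254699e+00]
1.57 [-5.00410144e-01  5.68780145e-01  1.21559549e+00 -4.44089210e-16
  1.35721702e+00 -5.00410144e-01]
-1.57 [-2.24597233e-01  4.87867184e-01  1.35428017e+00 -4.44089210e-16
  1.29944530e+00  2.91699542e+00]
-0.24 [-3.90431814e-01  3.52422786e-01  1.57026412e+00 -4.44089210e-16
  1.21890575e+00  1.42353172e+00]
2.9 [-3.52422311e-01  6.95435257e-01  9.85782505e-01 -4.44089210e-16
  1.46037489e+00 -1.68005143e+00]
```

View pics/c.png

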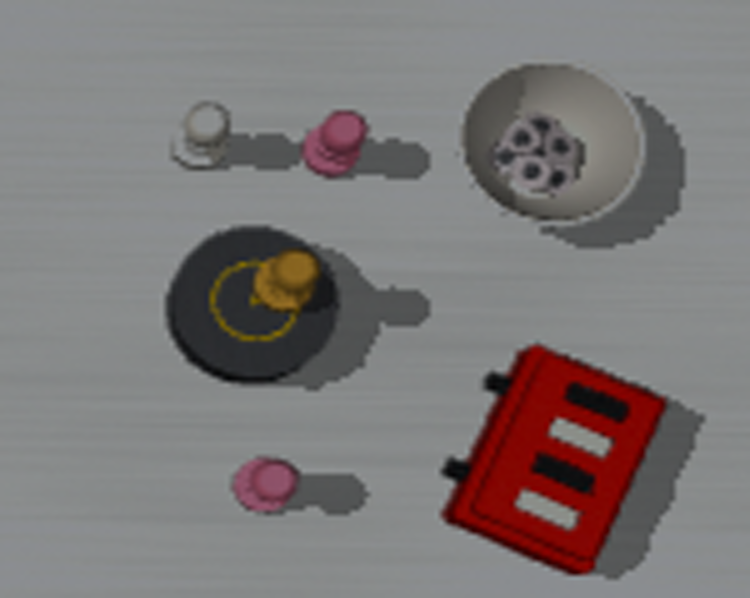

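The yellow centre dot is at crop (254,300) and the punch foot is centred near (285,285), so the punch sits about 16 mm to -y and 9 mm to +x of centre. I'll take a wrist view from behind the punch, facing along the push direction.

Run:
```python
from h import *
yaw=2.06; d=np.array([np.cos(yaw),np.sin(yaw),0]); b=np.array([.593,-.147,.035])
command_gripper(0,20)
r.reach(b-.05*d+[0,0,.16],down(yaw))
s=r.read_state(); p,dep=optics.get_image("wrist")
np.savez("w1.npz",p=p,d=dep,pos=s["eef_pos"],rot=s["eef_rot"]); print(s["time_s"],s["eef_pos"],s["grip_width"])
uv=project(cam("wrist",s),b)[0]; print(uv)
u,v=np.clip(uv.astype(int),[110,82],[400,300]); print(u,v)
cv2.imwrite("pics/w1.png",cv2.resize(p[v-82:v+82,u-110:u+110,::-1],None,fx=3.6,fy=3.6,interpolation=2))
```

```text
2.6417 [ 0.6160613  -0.1923498   0.19526136] -0.00014874661767104328
[263.35639524 120.91281234]
263 120
```

View pics/w1.png

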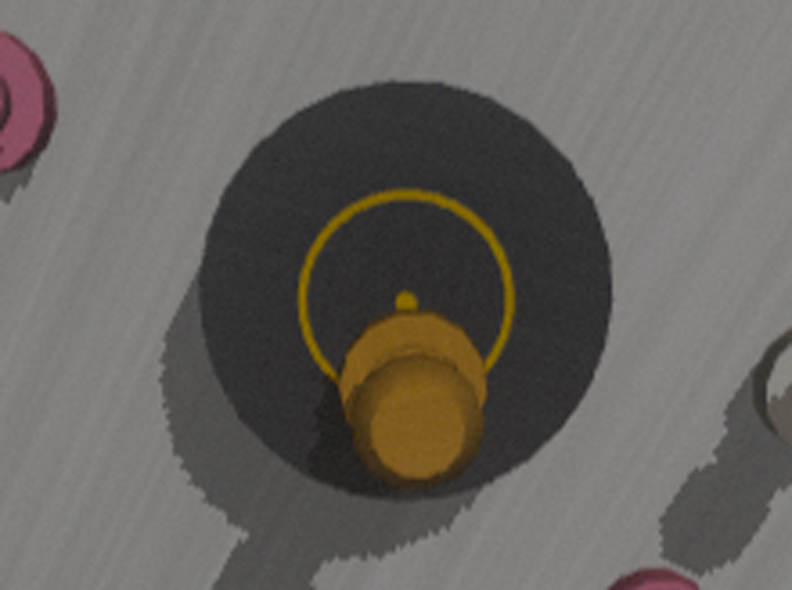

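The ring dot is at crop (406,301). The foot's top rim spans x 340–487 and its front edge is at y 311, which puts its centre near (413,384). The head top is centred at about (417,428).

Run:
```python
from h import *
w=np.load("w1.npz"); s=dict(eef_pos=w["pos"],eef_rot=w["rot"]); c=cam("wrist",s)
f=lambda x,y,z: onplane(c,(153+(x+.5)/3.6-.5,38+(y+.5)/3.6-.5),z)
b=f(406,301,.035); print("dot",b)
print("foot",f(413.5,384,.047)); print("front",f(413,311,.047)); L=f(340,386,.047);R=f(487,386,.047);print("LR",(L+R)/2,np.linalg.norm(L-R)); print("head",f(417.5,428,.093))
r0=[f(300,300,.035),f(514,300,.035)];print("ring",np.linalg.norm(r0[0]-r0[1]))
```

```text
dot [ 0.59464714 -0.14644045  0.035     ]
foot [ 0.60413798 -0.16090669  0.047     ]
front [ 0.59633268 -0.14662035  0.047     ]
LR [ 0.60435223 -0.16130785  0.047     ] 0.03328885366182055
head [ 0.60425643 -0.16135241  0.093     ]
ring 0.049522923404844474
```

```bash
cat >> h.py <<'E'
def snap(name):
    s=r.read_state(); p,d=optics.get_image("wrist"); np.savez(name+".npz",p=p,d=d,pos=s["eef_pos"],rot=s["eef_rot"])
    u,v=np.clip(project(cam("wrist",s),np.array([.5946,-.1464,.035]))[0].astype(int),[110,82],[402,302]); print(name,u,v,s["time_s"],s["contact_force"].round(2))
    cv2.imwrite(f"pics/{name}.png",cv2.resize(p[v-82:v+82,u-110:u+110,::-1],None,fx=3.6,fy=3.6,interpolation=2))
E
python3 - <<'E'
from h import *
P=np.array([.6043,-.1612,0]); C=np.array([.5946,-.1464,0]); v=C-P; D=np.linalg.norm(v); d=v/D; yaw=np.arctan2(d[1],d[0]); q=down(yaw)
z=np.array([0,0,.0655])
r.reach(P-.042*d+z+[0,0,.06],q)
r.move_straight(P-.042*d+z,speed=.06)
print(r.read_state()["contact_force"].round(2))
r.move_straight(P-.031*d+z,speed=.02)
print(r.move_straight(C-(.028+.006)*d+z,speed=.012,max_force=6))
print(r.read_state()["eef_pos"])
snap("w2")
E
```

```text
[-0.74 -0.3   0.04]
False
[ 0.61323406 -0.17479449  0.06549604]
w2 263 186 6.3 [ 0.34 -0.6   0.18]
```

View pics/w2.png

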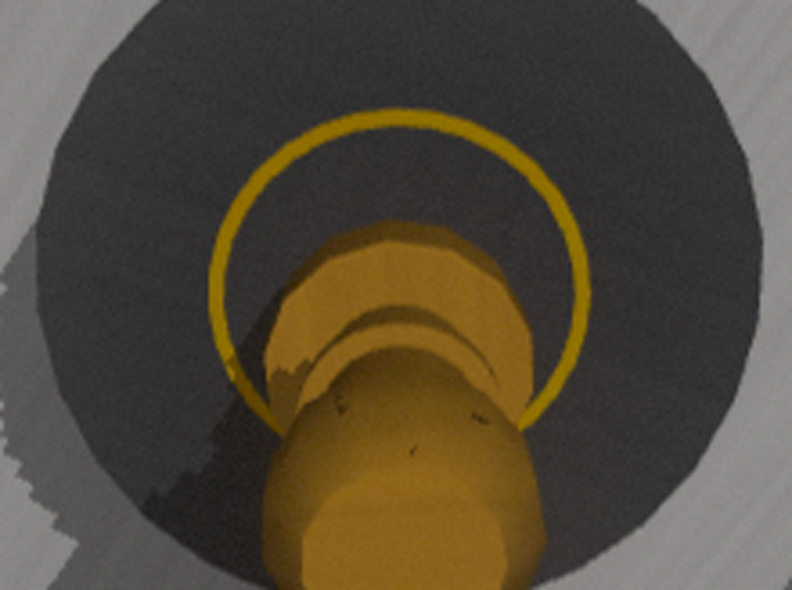

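The foot's top front edge is at (400,241) and its sides at x 265 and 533. The ring's inner front edge is at (399,128). The punch is upright and centred sideways.

Run:
```python
from h import *
w=np.load("w2.npz"); c=cam("wrist",dict(eef_pos=w["pos"],eef_rot=w["rot"]))
f=lambda x,y,z: onplane(c,(153+(x+.5)/3.6-.5,104+(y+.5)/3.6-.5),z)
d=np.array([-.548,.836,0]); 
F=f(400,241,.047);R=f(399,128,.035);B=f(400,222,.035)
n=np.array([.836,.548,0])
print("foot", F-.017*d, B-.017*d,"ringC",R-.023*d, "remaining",(R-.023*d-F+.017*d)@d,(R-.023*d-B+.017*d)@d)
for x,y,z in((265,360,.047),(533,360,.047),(210,290,.035),(590,290,.035)): print(f(x,y,z)@n)
print((F-.017*d-w["pos"])@d)
```

```text
foot [ 0.59819404 -0.15173078  0.047     ] [ 0.59856611 -0.15212012  0.035     ] ringC [ 0.59508987 -0.14709861  0.035     ] remaining 0.005573577791474255 0.006102961267890809
0.4003757658653653
0.43332904407249007
0.3921285610488959
0.441984739092188
0.027523189682610007
```

Run:
```python
from h import *
d=np.array([-.548,.836,0]); p=r.read_state()["eef_pos"]
print(r.move_straight(p+.0058*d,speed=.01,max_force=6))
r.move_straight(p-.004*d,speed=.02)
r.move_straight(p-.035*d,speed=.08)
r.move_straight(p-.045*d+[0,0,.1],speed=.12)
snap("w3")
```

```text
False
w3 263 86 9.2417 [ 0.59  0.69 -0.01]
```

View pics/w3.png

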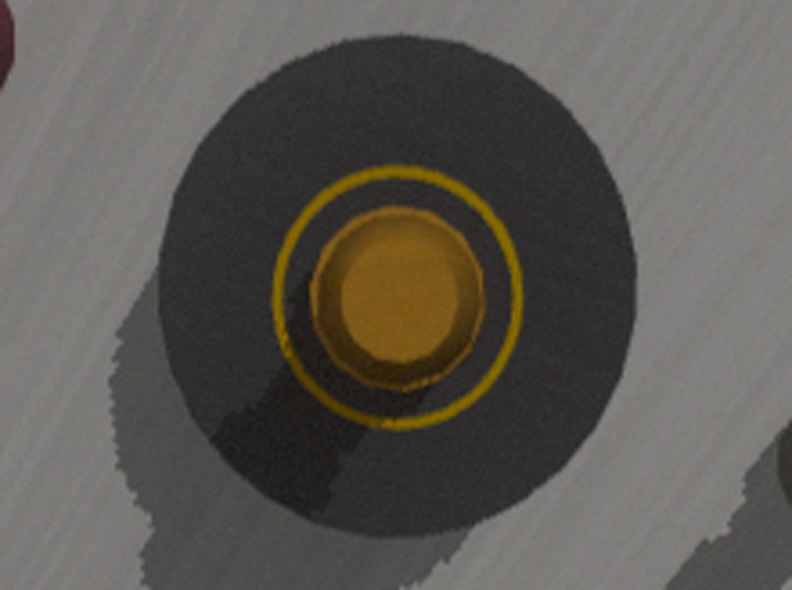

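The punch stands upright at (398,298), with the ring all round it (x 275–522, y 167–430) and a clear margin on every side. The gripper is clear, so I'm handing in.

```bash
python3 -c "
from workcell import r
r.hold(.3); print(r.finish_job())"
```

```text
the job is handed in; nothing more can be done
None
```

The brass punch stands upright inside the yellow ring with clear margin all round, the gripper is clear of it, and the job was handed in at about 9.6 s.

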